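# Fit the filter tube into the bench water filter

## Robot

A 6-joint arm with a two-finger parallel gripper is mounted at the origin on a cart in front of the work surface, level with it; the furniture and walls round the work are solid. World frame = base frame: x ahead of the robot, y to its left, z up, the work surface at z = 0. Lengths are in m, angles in rad, forces in N, time in s.
With the tool pointing down it reaches from about 0.35 to 0.975 m from the base axis. Payload 4.9 kg.
Tool frame: the origin (TCP) lies at the very end of the fingers, on their centre line; the grasp point (between the pads) lies 19 mm behind it (ctrl.grasp_offset is the distance from the TCP to the grasp point, in m); z points along the fingers, y is the line along which they close (so a half turn about z gives the same grasp; the last joint's range is limited). The gripper opens to 85 mm and grips with 20 to 120 N. Pads are 22 mm wide; open, the fingers measure 114 mm over their backs; the gripper's body (76 mm by 85 mm) begins 54 mm behind the grasp point. The pads swing forward as they close: fully open they stand 13 mm farther back than shut.
Start: joints at [-1.226, 0.053, 1.613, -0, 1.476, -0.119], TCP at [0.28, -0.559, 0.231] pointing down, gripper open.
Joint ranges: [-3.01, 3.01], [-1.01, 2.22], [0.06, 2.58], [-1.02, 4.17], [0.09, 2.62], [-3.14, 3.14]. Speed limits (rad/s): [2.57, 2.57, 3.14, 3.14, 3.14, 3.14].

## Interface

Orientations are given as a rotation vector (axis times angle).
In Python, from station import ctrl, optics gives the robot as it stands.
- The arm moves only by the shell command python3 -m handwheel 'ROWS' [OPENING] [FORCE]. ROWS is JSON, a list of rows, each an object of numbers: "tx", "ty", "tz": the shift along the tool's x, y, z in mm; "roll": the turn about the tool's z in rad. A call has 1 to 12 rows; each row shifts and turns the commanded pose from where the row before left it, along the tool's axes as they then stand; what a row does not reach is not made up. A row lasts 1/12 s, in which the tool goes at most 41.7 mm and 7.16 degrees, less where a joint would pass 70% of its speed; a pose out of reach is approached as far as the arm can. A call with a gripper value outside its range is refused whole. OPENING is the finger opening in mm, from 0 to 85.4, set as the call begins (- or left out, the last holds). The fingers move at their own pace and stop on an object; FORCE is the grip in N (left out, the last holds). Time passes only in rows, so rows that do not move let the fingers close. It gives the time, the measured TCP pose, the force, the opening and the grip force at its end, in the units of the state.
- ctrl.get_obs(): the state, without advancing time (a new reading comes with each control period).
- optics.get_image(name): name is "scene" or "top" or "wrist"; returns (picture, depth): 400x640x3 uint8, red, green, blue; 400x640 float32, m along the optical axis (not along the pixel's ray), 0 where there is no reading.
- optics.camera_params(name): a dict with "mtx" (3x3 intrinsics, pixels), "k1" (the pictures are not rectified: a ray, as slopes to the right and down, at radius r is drawn at 1 + k1 r^2 times it, then the intrinsics apply), "extrinsics" (4x4, takes a point from camera to world coordinates); the wrist camera has in their place "tool_from_camera" (4x4, takes a point from camera to tool coordinates, whose origin is the TCP and whose axes are the flange's). Camera axes: x right, y down, z forward; pixel columns grow to the right and rows downward; lengths in m; the calibration is good to about 2 mm. A picture is of the moment at which its call begins: read the wrist's pose just before it. camera_params takes no time and is no camera call.
- ctrl.finish_job(): hands the job in; it is judged then, once.
The state is a dict: "t": time; "q": joint angles; "dq": joint speeds; "effort": joint torques, N m; "tool_pos": TCP position; "tool_rot": TCP orientation; "contact_force": force on the tool from outside, world axes, zero at the start; "wrist_torque": the same for the moment, N m; "opening": finger opening in m; "grip_force": force on a finger pad.
Only numpy, scipy, OpenCV 4.12 (cv2) and the standard library are available. Lean on these libraries where they do the work, as an engineer would, in place of code of your own. Each camera call takes 0.05 s, during which the arm holds its last target. There are 200 camera calls.

## Task

Take the filter tube with the blue sleeve out of the drying stand and push it down into the push-fit collet on top of the water filter, past the stiff seal, until it is firmly bottomed, then let go of it. Push steadily and gently: do not ram it. Leave the grey tube in the stand and the things round about where they are.

Things in the scene. Friction and masses are not known exactly. Their poses are not given: they have to be found in the camera images.
- tube_blue: The filter tube to fit: rigid white tube, 18 mm in diameter, with a ribbed BLUE grip sleeve (27 mm in diameter) over its top 45 mm; 130 mm long, about 120 g, round. Origin: centre of its lower tip (bevelled over the last 3 mm); z points up the tube. It stands upright, 1.5 mm play all round, in one of the stand's two wells. The sleeve may be gripped with 40 N.
- tube_grip (a point): The place to grip the blue tube: on its axis, at mid sleeve, 108 mm above the tip and 22 mm below the top.
- tube_grey: A tube of the same shape with a GREY sleeve, in the other well of the stand, 80 mm from the blue one; stays where it is. Origin: centre of its lower tip, z up.
- stand: Fixed wooden drying stand, a block 70 x 150 x 50 mm (x, y, z) with two wells in its top at y = -40 and +40 mm, floors 12 mm above the worktop. Origin: centre of its underside.
- filter_unit: Fixed white bench water filter: base 130 x 110 x 38 mm (x, y, z) with a round turret 44 mm in diameter on its middle, up to 85 mm; blue ring round the turret, short steel outlet spout at the front (-x). Origin: centre of its underside, z up. The turret is the push-fit collet; its bore opens upward. More than 22 N on the bottom of the bore counts as ramming.
- collet_mouth (a point): Centre of the collet's mouth, on the turret's top, on the bore's axis, 85 mm above the worktop. It tapers from 28 mm to the bore's 19.6 mm within the top 5 mm. The bottom of the bore is a firm rubber buffer (6 N per mm for 3 mm, then hard); its depth CANNOT be seen and differs from unit to unit, 26 to 42 mm below the mouth: feel for it.
- collet_seal (a point): The seal, on the bore's axis 14 mm below the mouth: four sprung rubber lips that leave a free way of 15 mm. Vertical force on the tool: about 10 to 18 N to get the tip past them, fading within 4 mm to a drag of 2 to 7 N for the rest of the way; then the bottom adds its own.
- salt: Glass salt shaker with a grey top, 44 x 44 x 90 mm, loose, a bystander. Origin: centre of its underside.
- tin: Small teal food tin, 58 x 57 x 72 mm, loose, a bystander. Origin: centre of its underside.
- spice: Spice jar with a green cap, 46 x 46 x 106 mm, loose, a bystander. Origin: centre of its underside.
Mind the look-alikes: they are no part of the job. Leave any orange or purple look-alike of the tube_blue alone.

How it is judged:
On the way, in this order (a step that is already met when the one before it is completed fails the run):
1. the blue tube is lifted clear of the stand (height (world z) of tube_blue above 0.055 m and contact force between tube_blue and the fingers above 1 N), for 0.1 s.
2. the blue tube, in the collet past the seal, is pressed firmly on the bottom of the bore (z of tube_blue in the frame of collet_mouth below -0.024 m and horizontal distance between tube_blue and collet_mouth below 0.004 m and contact force between tube_blue and bore_bottom_c0 above 3 N), for 0.1 s.
At the end, for the whole second after the job is handed in: The blue tube stands at rest in the collet, released, past the seal and still resting on the bottom of the bore (more than 0.3 N on it, at least 24 mm below the mouth), its tip within 4 mm of the bore's axis and upright within 0.08 rad (z of tube_blue in the frame of collet_mouth below -0.024 m and horizontal distance between tube_blue and collet_mouth below 0.004 m and angle between the z axis of tube_blue and the z axis of filter_unit, either way round below 0.08 rad and contact force between tube_blue and bore_bottom_c0 above 0.3 N and linear speed of tube_blue below 0.01 m/s); the robot touches nothing.
It fails at once if the tube is rammed: more than 22 N on the bottom of the bore, or more than 60 N between the blue tube and the water filter in all (the squeeze of the seal's lips included, about 17 N) (contact force between tube_blue and bore_bottom_c0 above 22 N or contact force between tube_blue and filter_unit above 60 N).
It fails at once if the grey tube is moved more than 15 mm (distance of tube_grey from where it was at the start of the episode above 0.015 m).
It fails at once if a bystander is moved more than 20 mm (distance of any of salt, tin, spice from where it was at the start of the episode above 0.02 m).
It also fails if it takes over 64 s, if anything falls off the work surface, if the arm or the gripper's body presses on something with over 40 N, if the wrist force passes 120 N, or if a joint passes its speed limit or range.

## Working session

There is one attempt and no reset: what is moved stays moved. The work goes in short steps, Python scripts to look and compute and a shell command to move; the robot and the scene stay as the last step left them, time stands still between calls to the robot, and variables do not carry over. Pictures are saved under pics/ and viewed, at most 10 in all, crops included, and the job is handed in when it is done.

```bash
ls; mkdir -p pics; cat > h.py <<'E'
import numpy as np, cv2
from station import ctrl, optics
from scipy.spatial.transform import Rotation as R
def snap(n,f):
    o=ctrl.get_obs(); im,d=optics.get_image(n); cv2.imwrite('pics/'+f+'.png',im[:,:,::-1]); np.savez('pics/'+f+'.npz',im=im,d=d,p=o['tool_pos'],r=o['tool_rot']); return im,d,o
def extr(n,p=None,r=None):
    c=optics.camera_params(n)
    if n!='wrist': return np.array(c['extrinsics'])
    T=np.eye(4); T[:3,:3]=R.from_rotvec(r).as_matrix(); T[:3,3]=p
    return T@np.array(c['tool_from_camera'])
def ray(n,u,v):
    c=optics.camera_params(n); K=np.array(c['mtx']); k=c['k1']
    x=np.array([(np.asarray(u,float)-K[0,2])/K[0,0],(np.asarray(v,float)-K[1,2])/K[1,1]]); y=x.copy()
    for _ in range(20): y=x/(1+k*(y**2).sum(0))
    return np.array([y[0],y[1],np.ones_like(y[0])])
def cloud(n,d,T):
    v,u=np.mgrid[:d.shape[0],:d.shape[1]]
    s=ray(n,u.ravel(),v.ravel())*d.ravel()
    return (T[:3,:3]@s+T[:3,3:]).T.reshape(*d.shape,3)
E
python3 - <<'E'
from h import *
a,_,o=snap('scene','s1'); b,_,_=snap('top','t1')
print(o)
for n in ('scene','top','wrist'): print(optics.camera_params(n))
E
```

```text
pics
{'t': 0.0, 'q': array([-1.22601051e+00,  5.33605583e-02,  1.61428451e+00,  2.87906246e-06,
        1.47596140e+00, -1.19020231e-01]), 'dq': array([-9.53867500e-04,  8.81920132e-05, -9.56336084e-04, -6.47309991e-04,
       -5.09484071e-04,  4.97205645e-04]), 'effort': array([-3.66947988e-04, -3.93673968e+01, -3.70179319e+01, -1.62128558e-04,
        6.90528075e-03, -7.53243739e-06]), 'tool_pos': array([ 0.27937982, -0.55840134,  0.23006637]), 'tool_rot': array([-3.05554702e+00, -7.21571919e-01,  3.51626380e-04]), 'contact_force': array([ 0.30453685,  0.12012025, -0.09152125]), 'wrist_torque': array([ 0.00169276,  0.00898165, -0.02501436]), 'grip_force': 0.0, 'opening': 0.08556338648674529}
{'mtx': array([[425.07401581,   0.        , 319.40883453],
       [  0.        , 425.07401581, 199.46669516],
       [  0.        ,   0.        ,   1.        ]]), 'k1': 0.012280533648455957, 'extrinsics': array([[-0.63339336, -0.33657929,  0.69679784, -0.33842361],
       [-0.77370055,  0.29191942, -0.56229042,  0.64958658],
       [-0.01415351, -0.89526389, -0.44531141,  0.62281242],
       [ 
[... 359 characters left out ...]
0359747, -0.03334766],
       [-0.005916  , -0.08668362, -0.99621832,  1.20291763],
       [ 0.        ,  0.        ,  0.        ,  1.        ]])}
{'mtx': array([[291.04320287,   0.        , 318.79529154],
       [  0.        , 291.04320287, 197.53607571],
       [  0.        ,   0.        ,   1.        ]]), 'k1': -0.022121273541548084, 'tool_from_camera': array([[-1.61177433e-03, -9.61608393e-01, -2.74420663e-01,
         6.85755002e-02],
       [ 9.99997319e-01, -1.09361556e-03, -2.04117320e-03,
         1.29645654e-04],
       [ 1.66269858e-03, -2.74423217e-01,  9.61607578e-01,
        -1.43066571e-01],
       [ 0.00000000e+00,  0.00000000e+00,  0.00000000e+00,
         1.00000000e+00]])}
```

View pics/s1.png

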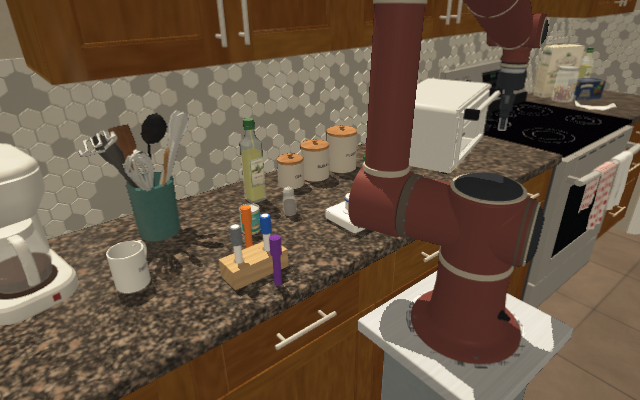

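View pics/t1.png

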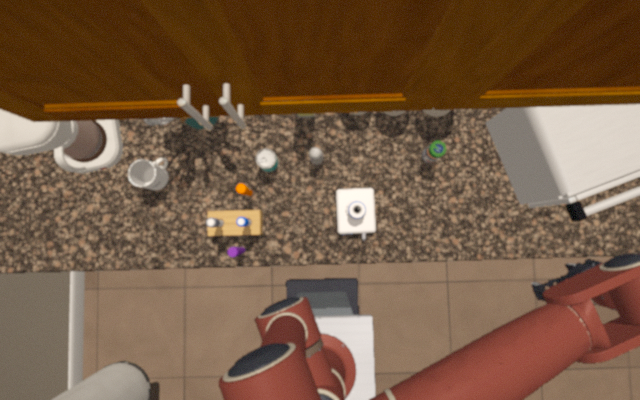

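The scene view shows the stand with grey at (236,232) and blue at (265,225), plus the orange (246,215) and purple (276,245) look-alikes. In the top view grey is at (211,222), blue at (242,222), orange at (242,188), purple at (235,251), and the filter turret at (357,210).

```bash
python3 - <<'E'
from h import *
for n,f in (('top','t1'),('scene','s1')):
    z=np.load(f'pics/{f}.npz'); P=cloud(n,z['d'],extr(n)); im=z['im']; hsv=cv2.cvtColor(im,cv2.COLOR_RGB2HSV)
    inb=(P[...,0]>.2)&(P[...,0]<.75)&(P[...,1]>-.5)&(P[...,1]<.6)&(P[...,2]>.02)&(P[...,2]<.2)
    H,S,V=[hsv[...,i].astype(int) for i in range(3)]
    for nm,m in (('blue',(H>100)&(H<122)&(S>120)),('purple',(H>125)&(H<150)&(S>120)),('orange',(H>5)&(H<14)&(S>200))):
        k=m&inb
        nl,L,st,c=cv2.connectedComponentsWithStats(k.astype(np.uint8))
        for i in range(1,nl):
            if st[i,4]<12: continue
            q=P[L==i]; print(n,nm,st[i],c[i].round(1),np.percentile(q,[5,50,95],axis=0).round(3).tolist())
    if n=='top':
        for v0,u0 in ((222,242),(222,211),(210,357),(188,242),(251,235),(150,437),(155,316),(160,266),(235,365)):
            print((u0,v0),P[v0,u0].round(3),im[v0,u0])
        m=inb&(P[...,2]>.03)&(P[...,2]<.045)
        nl,L,st,c=cv2.connectedComponentsWithStats(m.astype(np.uint8))
        for i in range(1,nl):
            if st[i,4]>150: q=P[L==i]; print('38lvl',st[i],np.percentile(q,[1,50,99],axis=0).round(3).tolist(), cv2.minAreaRect(q[:,:2].astype(np.float32)))
        m=inb&(P[...,2]>.045)&(P[...,2]<.055)
        nl,L,st,c=cv2.connectedComponentsWithStats(m.astype(np.uint8))
        for i in range(1,nl):
            if st[i,4]>150: q=P[L==i]; print('50lvl',st[i],np.percentile(q,[1,50,99],axis=0).round(3).tolist(), cv2.minAreaRect(q[:,:2].astype(np.float32)))
        m=inb&(P[...,2]>.078)&(P[...,2]<.092); nl,L,st,c=cv2.connectedComponentsWithStats(m.astype(np.uint8))
        for i in range(1,nl):
            if st[i,4]>40: q=P[L==i]; print('85lvl',st[i],np.percentile(q,[1,50,99],axis=0).round(3).tolist(), cv2.minAreaRect(q[:,:2].astype(np.float32)))
        cv2.imwrite('pics/t1c.png',cv2.resize(im[130:270,190:450],None,fx=3,fy=3,interpolation=cv2.INTER_CUBIC)[:,:,::-1])
E
```

```text
top blue [244 219   4   7  17] [245.8 221.9] [[0.426, 0.18, 0.115], [0.432, 0.181, 0.127], [0.44, 0.183, 0.143]]
top purple [228 247  16  10 109] [235.  251.2] [[0.345, 0.207, 0.038], [0.355, 0.213, 0.128], [0.364, 0.226, 0.133]]
(242, 222) [0.432 0.189 0.14 ] [251 242 234]
(211, 222) [0.434 0.27  0.143] [255 245 233]
(357, 210) [ 0.461 -0.124  0.047] [45 39 40]
(242, 188) [0.524 0.19  0.13 ] [255 156   0]
(235, 251) [0.356 0.21  0.132] [159  75 183]
(437, 150) [ 0.618 -0.347  0.105] [113 129 138]
(316, 155) [ 0.617 -0.011  0.084] [195 185 175]
(266, 160) [0.61  0.133 0.067] [215 206 194]
(365, 235) [ 0.388 -0.149 -0.001] [149 141 134]
38lvl [109 120  11  43 295] [[0.625, 0.577, 0.031], [0.682, 0.589, 0.04], [0.748, 0.6, 0.045]] ((0.686087429523468, 0.5875067710876465), (0.12710878252983093, 0.024986648932099342), 0.28848835825920105)
38lvl [ 336  188   40   46 1375] [[0.396, -0.173, 0.031], [0.457, -0.118, 0.038], [0.523, -0.066, 0.044]] ((0.45932674407958984, -0.1199520155787468), (0.13130560517311096, 0.10997289419174194), 1.129784345626831)
50lvl [ 208  210   52   26 1005] [[0.4,
[... 651 characters left out ...]
.085], [0.615, 0.514, 0.092]] ((0.5847597122192383, 0.49589475989341736), (0.03696534410119057, 0.07182510942220688), 71.26985168457031)
85lvl [348 201  18  18 189] [[0.439, -0.144, 0.079], [0.461, -0.121, 0.084], [0.482, -0.099, 0.089]] ((0.45995020866394043, -0.12022332847118378), (0.04615838825702667, 0.04592770338058472), 14.225774765014648)
scene blue [259 214  12  20 181] [265.1 224.4] [[0.42, 0.188, 0.101], [0.424, 0.201, 0.123], [0.435, 0.207, 0.142]]
scene purple [270 235  12  45 377] [275.7 254.4] [[0.341, 0.216, 0.028], [0.346, 0.225, 0.095], [0.356, 0.233, 0.131]]
scene orange [241 207  11  39 265] [246.6 224.6] [[0.51, 0.192, 0.027], [0.516, 0.201, 0.089], [0.524, 0.208, 0.128]]
```

View pics/t1c.png

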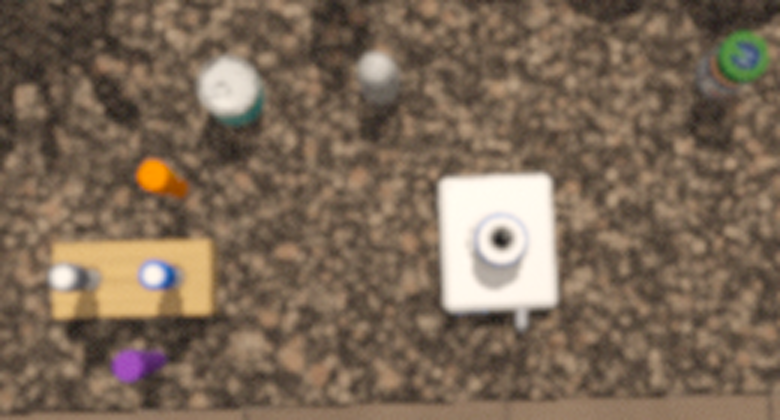

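The enlarged top view puts the stand's long side along y, with blue near (0.434, 0.192) and the filter turret near (0.460, -0.120). There is room to close along y. First I square the tool and go above the filter for a wrist view.

```bash
python3 -m handwheel '[{"roll":0.116},{"roll":0.116},{"roll":0.116},{"roll":0.116},{}]' 50
python3 -m handwheel '[{"tx":5,"ty":-15},{"tx":15,"ty":-36},{"tx":15,"ty":-36},{"tx":15,"ty":-36},{"tx":15,"ty":-36},{"tx":15,"ty":-36},{"tx":15,"ty":-36},{"tx":15,"ty":-36},{"tx":15,"ty":-36},{"tx":15,"ty":-36},{"tx":5,"ty":-15},{}]'
```

```text
$[0]: bad value
$[0]: bad value
```

```bash
python3 -m handwheel '[{"tx":0,"ty":0,"tz":0,"roll":0.116},{"tx":0,"ty":0,"tz":0,"roll":0.116},{"tx":0,"ty":0,"tz":0,"roll":0.116},{"tx":0,"ty":0,"tz":0,"roll":0.116}]' 50
```

```text
t: 0.43
tool_pos: [0.2795, -0.5586, 0.2305]
tool_rot: [-3.14, 0.009, 0.001]
contact_force: [0.3, 0.4, 0.3]
opening: 0.0501
grip_force: 0.0
```

```bash
python3 -m handwheel '[{"tx":5,"ty":-15,"tz":0,"roll":0},{"tx":15,"ty":-36,"tz":0,"roll":0},{"tx":15,"ty":-36,"tz":0,"roll":0},{"tx":15,"ty":-36,"tz":0,"roll":0},{"tx":15,"ty":-36,"tz":0,"roll":0},{"tx":15,"ty":-36,"tz":0,"roll":0},{"tx":15,"ty":-36,"tz":0,"roll":0},{"tx":15,"ty":-36,"tz":0,"roll":0},{"tx":15,"ty":-36,"tz":0,"roll":0},{"tx":15,"ty":-36,"tz":0,"roll":0},{"tx":5,"ty":-15,"tz":0,"roll":0},{"tx":0,"ty":0,"tz":0,"roll":0}]'
python3 - <<'E'
from h import *
im,d,o=snap('wrist','w1'); print(o['tool_pos'],o['tool_rot'],o['t'])
P=cloud('wrist',d,extr('wrist',o['tool_pos'],o['tool_rot']))
m=(P[...,2]>.078)&(P[...,2]<.092); nl,L,st,c=cv2.connectedComponentsWithStats(m.astype(np.uint8))
for i in range(1,nl):
    if st[i,4]>100: q=P[L==i]; print(st[i],np.percentile(q,[1,50,99],axis=0).round(4).tolist(), cv2.minEnclosingCircle(q[:,:2].astype(np.float32)))
E
```

```text
t: 1.43
tool_pos: [0.4253, -0.2019, 0.2308]
tool_rot: [-3.14, -0.007, 0.0]
contact_force: [-0.1, -0.2, 0.1]
opening: 0.05
grip_force: 0.0
[ 0.42526667 -0.20189233  0.23083711] [-3.14038831e+00 -7.45975601e-03  2.00541962e-04] 1.4333
[ 214  125   48   49 1550] [[0.4369, -0.1426, 0.0786], [0.461, -0.1211, 0.085], [0.4828, -0.0983, 0.087]] ((0.4595486521720886, -0.11922410875558853), 0.024848245084285736)
```

View pics/w1.png

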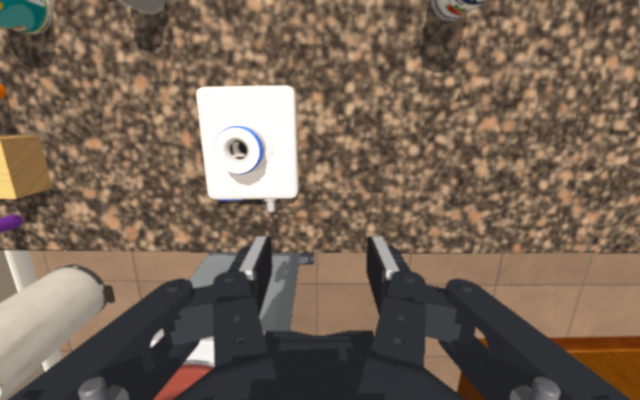

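The wrist view shows the turret at (239,149), with its mouth ring clear. I take a second view between the filter and the stand so both are in sight.

```bash
python3 -m handwheel '[{"tx":0,"ty":-15,"tz":0,"roll":0},{"tx":0,"ty":-35,"tz":0,"roll":0},{"tx":0,"ty":-35,"tz":0,"roll":0},{"tx":0,"ty":-35,"tz":0,"roll":0},{"tx":0,"ty":-35,"tz":0,"roll":0},{"tx":0,"ty":-35,"tz":0,"roll":0},{"tx":0,"ty":-35,"tz":0,"roll":0},{"tx":0,"ty":-15,"tz":0,"roll":0},{"tx":0,"ty":0,"tz":0,"roll":0},{"tx":0,"ty":0,"tz":0,"roll":0}]'
python3 - <<'E'
from h import *
snap('wrist','w2')
E
cat > ana.py <<'E'
import sys
from h import *
def ring(f,zlo,zhi,xy,rad):
    z=np.load(f'pics/{f}.npz'); P=cloud('wrist',z['d'],extr('wrist',z['p'],z['r']))
    m=(P[...,2]>zlo)&(P[...,2]<zhi)&(np.hypot(P[...,0]-xy[0],P[...,1]-xy[1])<rad)
    q=P[m]
    if not len(q): return None
    v,u=np.nonzero(m)
    zt=np.median(q[:,2]); 
    cs,_=cv2.findContours(m.astype(np.uint8),cv2.RETR_EXTERNAL,cv2.CHAIN_APPROX_NONE)
    k=max(cs,key=len)[:,0].astype(float); T=extr('wrist',z['p'],z['r']); r=T[:3,:3]@ray('wrist',k[:,0],k[:,1])
    w=T[:3,3:]+r*((zt-T[2,3])/r[2]); (a,b),(s,t),_=cv2.fitEllipse(w[:2].T.astype(np.float32))
    print(f,'n',len(q),'z %.4f'%zt,'ctr %.4f %.4f'%(a,b),'axes %.4f %.4f'%(s,t),'px',u.mean().round(),v.mean().round(),z['p'].round(4),z['r'].round(4))
E
python3 - <<'E'
from ana import *
for f in('w1','w2'):
    ring(f,.080,.092,(.46,-.12),.035)
    ring(f,.135,.150,(.434,.192),.03)
    ring(f,.135,.150,(.434,.272),.03)
E
```

```text
t: 2.32
tool_pos: [0.4248, 0.0344, 0.2311]
tool_rot: [3.141, 0.0, -0.001]
contact_force: [-0.3, 0.5, -0.1]
opening: 0.0502
grip_force: 0.0
w1 n 1395 z 0.0852 ctr 0.4600 -0.1206 axes 0.0450 0.0453 px 237.0 149.0 [ 0.4253 -0.2019  0.2308] [-3.1404e+00 -7.5000e-03  2.0000e-04]
w2 n 1329 z 0.0846 ctr 0.4595 -0.1183 axes 0.0443 0.0460 px 473.0 150.0 [0.4248 0.0344 0.2311] [ 3.1407e+00  3.0000e-04 -6.0000e-04]
w2 n 885 z 0.1428 ctr 0.4351 0.1903 axes 0.0258 0.0300 px 130.0 188.0 [0.4248 0.0344 0.2311] [ 3.1407e+00  3.0000e-04 -6.0000e-04]
w2 n 896 z 0.1429 ctr 0.4353 0.2691 axes 0.0254 0.0326 px 39.0 188.0 [0.4248 0.0344 0.2311] [ 3.1407e+00  3.0000e-04 -6.0000e-04]
```

View pics/w2.png

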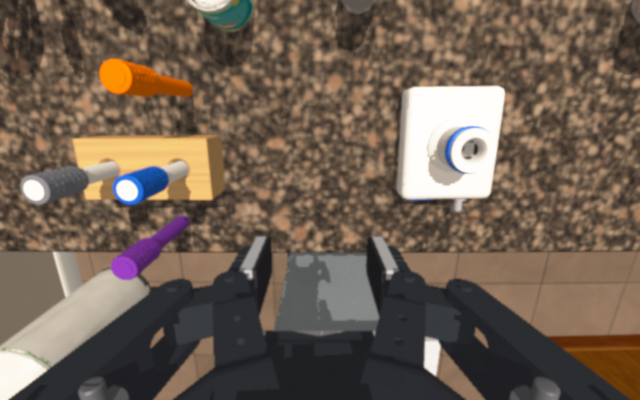

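The second view shows blue at (130,188), grey at (39,188), and the mouth at (470,150). The blue top is at z 0.143 (0.142 expected) and the mouth at 0.085, so both heights agree. Moving above blue for a centred check.

```bash
python3 -m handwheel '[{"tx":1,"ty":-10,"tz":0,"roll":0},{"tx":2,"ty":-30,"tz":0,"roll":0},{"tx":2,"ty":-35,"tz":0,"roll":0},{"tx":2,"ty":-35,"tz":0,"roll":0},{"tx":2,"ty":-30,"tz":0,"roll":0},{"tx":1,"ty":-16,"tz":0,"roll":0},{"tx":0,"ty":0,"tz":0,"roll":0},{"tx":0,"ty":0,"tz":0,"roll":0}]'
python3 - <<'E'
from ana import *
snap('wrist','w3')
ring('w3',.135,.150,(.434,.192),.03)
ring('w3',.135,.150,(.434,.272),.03)
ring('w3',.080,.092,(.46,-.12),.035)
E
```

```text
t: 3.03
tool_pos: [0.435, 0.1908, 0.231]
tool_rot: [3.141, -0.0, -0.001]
contact_force: [-0.5, -0.2, 0.4]
opening: 0.05
grip_force: 0.0
w3 n 766 z 0.1426 ctr 0.4350 0.1934 axes 0.0250 0.0265 px 315.0 200.0 [0.435  0.1908 0.231 ] [ 3.1409e+00 -1.0000e-04 -1.0000e-03]
w3 n 771 z 0.1427 ctr 0.4353 0.2718 axes 0.0248 0.0273 px 221.0 200.0 [0.435  0.1908 0.231 ] [ 3.1409e+00 -1.0000e-04 -1.0000e-03]
w3 n 1214 z 0.0841 ctr 0.4589 -0.1165 axes 0.0435 0.0475 px 619.0 161.0 [0.435  0.1908 0.231 ] [ 3.1409e+00 -1.0000e-04 -1.0000e-03]
```

View pics/w3.png

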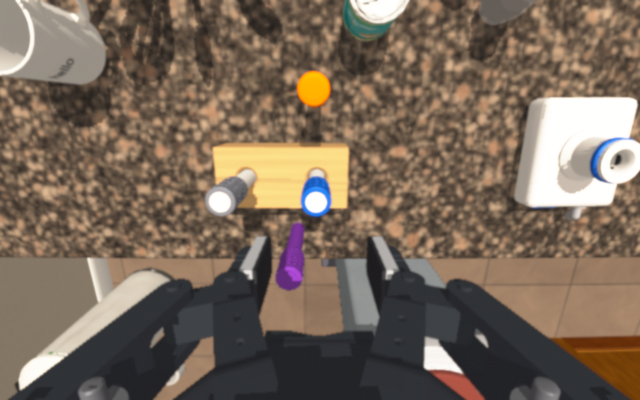

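Blue is under the tool at (316,202), 2 mm to its left in y. Purple sits clear in front at (290,275). Descend and grip.

```bash
python3 -m handwheel '[{"tx":0,"ty":-2,"tz":10,"roll":0},{"tx":0,"ty":0,"tz":20,"roll":0},{"tx":0,"ty":0,"tz":25,"roll":0},{"tx":0,"ty":0,"tz":25,"roll":0},{"tx":0,"ty":0,"tz":25,"roll":0},{"tx":0,"ty":0,"tz":15,"roll":0},{"tx":0,"ty":0,"tz":10,"roll":0},{"tx":0,"ty":0,"tz":0,"roll":0},{"tx":0,"ty":0,"tz":0,"roll":0}]'
python3 -m handwheel '[{"tx":0,"ty":0,"tz":0,"roll":0},{"tx":0,"ty":0,"tz":0,"roll":0},{"tx":0,"ty":0,"tz":0,"roll":0},{"tx":0,"ty":0,"tz":0,"roll":0},{"tx":0,"ty":0,"tz":0,"roll":0},{"tx":0,"ty":0,"tz":0,"roll":0},{"tx":0,"ty":0,"tz":0,"roll":0},{"tx":0,"ty":0,"tz":0,"roll":0}]' 20 38
```

```text
t: 3.83
tool_pos: [0.4347, 0.1924, 0.1011]
tool_rot: [3.141, -0.002, -0.001]
contact_force: [-0.1, 0.0, 0.5]
opening: 0.05
grip_force: 0.0
t: 4.5
tool_pos: [0.436, 0.1933, 0.1031]
tool_rot: [-3.141, 0.0, -0.005]
contact_force: [-0.2, -1.6, 5.3]
opening: 0.025
grip_force: 37.9
```

```bash
python3 -m handwheel '[{"tx":0,"ty":0,"tz":-3,"roll":0},{"tx":0,"ty":0,"tz":-7,"roll":0},{"tx":0,"ty":0,"tz":-10,"roll":0},{"tx":0,"ty":0,"tz":-15,"roll":0},{"tx":0,"ty":0,"tz":-15,"roll":0},{"tx":0,"ty":0,"tz":-15,"roll":0},{"tx":0,"ty":0,"tz":-15,"roll":0},{"tx":0,"ty":0,"tz":-15,"roll":0},{"tx":0,"ty":0,"tz":-10,"roll":0},{"tx":0,"ty":0,"tz":-5,"roll":0},{"tx":0,"ty":0,"tz":0,"roll":0}]'
python3 -m handwheel '[{"tx":1,"ty":10,"tz":0,"roll":0},{"tx":2,"ty":25,"tz":0,"roll":0},{"tx":3,"ty":35,"tz":0,"roll":0},{"tx":3,"ty":35,"tz":0,"roll":0},{"tx":3,"ty":35,"tz":0,"roll":0},{"tx":3,"ty":35,"tz":0,"roll":0},{"tx":3,"ty":35,"tz":0,"roll":0},{"tx":3,"ty":30,"tz":0,"roll":0},{"tx":2,"ty":10,"tz":0,"roll":0},{"tx":0,"ty":0,"tz":0,"roll":0},{"tx":0,"ty":0,"tz":0,"roll":0}]'
python3 - <<'E'
from ana import *
print(snap('wrist','w4')[2]['tool_pos']); snap('scene','s4')
ring('w4',.080,.092,(.46,-.12),.035)
cv2.imwrite('pics/s4c.png',cv2.resize(cv2.imread('pics/s4.png')[120:270,220:420],None,fx=4,fy=4))
E
```

```text
t: 5.42
tool_pos: [0.4352, 0.1932, 0.2128]
tool_rot: [-3.141, 0.0, -0.003]
contact_force: [0.0, 0.3, -2.0]
opening: 0.0248
grip_force: 37.6
t: 6.33
tool_pos: [0.457, -0.0571, 0.2102]
tool_rot: [-3.14, 0.003, 0.003]
contact_force: [-0.3, -0.2, -1.8]
opening: 0.0249
grip_force: 37.8
[ 0.45699947 -0.05711022  0.21019601]
w4 n 1442 z 0.0849 ctr 0.4601 -0.1185 axes 0.0448 0.0456 px 384.0 185.0 [ 0.457  -0.0571  0.2102] [-3.1403e+00  2.6000e-03  3.4000e-03]
```

View pics/w4.png

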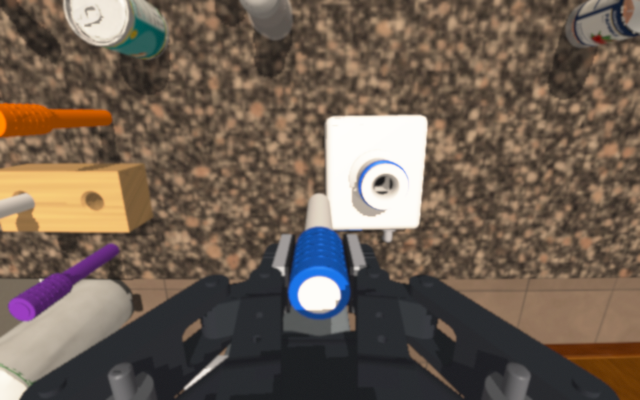

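View pics/s4c.png

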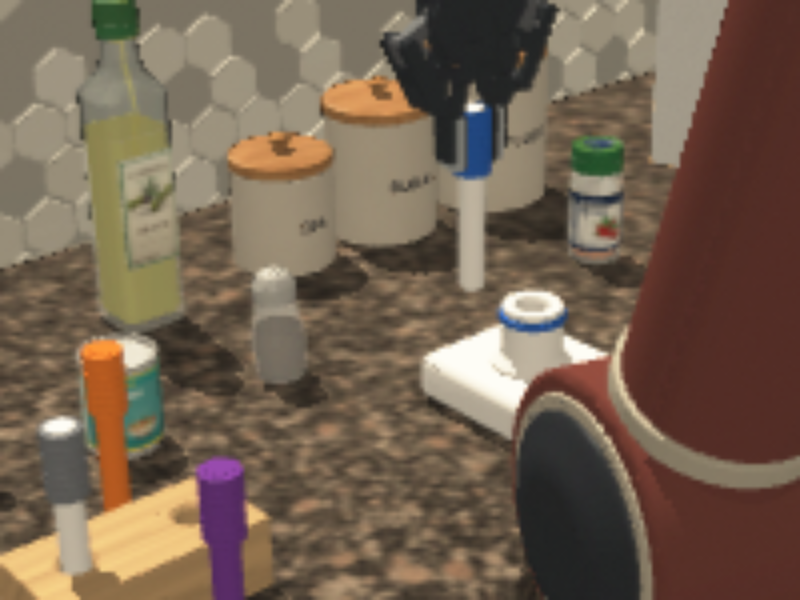

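The tube is held and looks upright, with its tip clear to the left of the turret. In the wrist view the cap is at (320,292) and the mouth at (384,184). Measuring the held tube's axis now.

```bash
python3 - <<'E'
from ana import *
ring('w4',.246,.258,(.457,-.057),.02)
for f,n in(('w4','wrist'),('s4','scene')):
    z=np.load(f'pics/{f}.npz'); P=cloud(n,z['d'],extr(n,z['p'],z['r']))
    m=np.hypot(P[...,0]-.457,P[...,1]+.057)<.02
    if n=='scene': cam=extr('scene')[:3,3]
    else: cam=extr(n,z['p'],z['r'])[:3,3]
    g=np.array([.457,-.057])-cam[:2]; g/=np.linalg.norm(g)
    for lo in np.arange(.12,.26,.01):
        k=m&(P[...,2]>=lo)&(P[...,2]<lo+.01)
        if k.sum()<8: continue
        q=P[k]; r=.009 if lo<.2 else .0135
        # circle fit with known radius
        from scipy.optimize import least_squares
        s=least_squares(lambda c:np.hypot(q[:,0]-c[0],q[:,1]-c[1])-r,[.457+g[0]*.003,-.057+g[1]*.003],loss='soft_l1',f_scale=.001)
        print(f,'%.3f'%lo,k.sum(),s.x.round(4),'%.5f'%np.sqrt((s.fun**2).mean()))
E
```

```text
w4 n 3792 z 0.2496 ctr 0.4563 -0.0573 axes 0.0288 0.0371 px 318.0 290.0 [ 0.457  -0.0571  0.2102] [-3.1403e+00  2.6000e-03  3.4000e-03]
w4 0.120 45 [ 0.4543 -0.0569] 0.00017
w4 0.130 79 [ 0.4544 -0.0569] 0.00017
w4 0.140 83 [ 0.4544 -0.057 ] 0.00016
w4 0.150 95 [ 0.4544 -0.057 ] 0.00017
w4 0.160 113 [ 0.4545 -0.0571] 0.00017
w4 0.170 132 [ 0.4545 -0.0571] 0.00016
w4 0.180 146 [ 0.4546 -0.0572] 0.00017
w4 0.190 67 [ 0.4546 -0.0573] 0.00021
w4 0.200 111 [ 0.454  -0.0573] 0.00022
w4 0.210 479 [ 0.4544 -0.0573] 0.00262
w4 0.220 660 [ 0.4547 -0.0573] 0.00318
w4 0.230 798 [ 0.4547 -0.0573] 0.00316
w4 0.240 3085 [ 0.4544 -0.0574] 0.00404
w4 0.250 1353 [ 0.4659 -0.0569] 0.00476
w4 0.260 292 [ 0.4671 -0.0571] 0.00263
s4 0.120 18 [ 0.4436 -0.0463] 0.00210
s4 0.130 19 [ 0.4554 -0.056 ] 0.00111
s4 0.140 19 [ 0.4425 -0.0476] 0.00218
s4 0.150 20 [ 0.4461 -0.0438] 0.00250
s4 0.160 21 [ 0.4434 -0.045 ] 0.00252
s4 0.170 23 [ 0.4555 -0.0562] 0.00149
s4 0.180 20 [ 0.4559 -0.0563] 0.00116
s4 0.190 19 [ 0.4429 -0.046 ] 0.00251
s4 0.200 24 [ 0.4579 -0.0568] 0.00250
s4 0.210 28 [ 0.455  -0.0573] 0.00228
s4 0.220 39 [ 0.4543 -0.0567] 0.00272
s4 0.230 33 [ 0.4561 -0.0571] 0.00233
s4 0.240 48 [ 0.4564 -0.0579] 0.00337
s4 0.250 33 [ 0.4572 -0.0595] 0.00357
s4 0.260 24 [ 0.4553 -0.059 ] 0.00355
```

The tube is upright within 0.005 rad. Its tip is at (0.4544, -0.0569), about z 0.120, and the mouth is at about (0.4600, -0.1195). So the shift is tx +5.5, ty +62.5. I stop above the mouth and re-measure.

```bash
python3 -m handwheel '[{"tx":0.5,"ty":7.5,"tz":0,"roll":0},{"tx":1,"ty":15,"tz":0,"roll":0},{"tx":2,"ty":20,"tz":0,"roll":0},{"tx":1.5,"ty":15,"tz":5,"roll":0},{"tx":0.5,"ty":5,"tz":10,"roll":0},{"tx":0,"ty":0,"tz":5,"roll":0},{"tx":0,"ty":0,"tz":0,"roll":0},{"tx":0,"ty":0,"tz":0,"roll":0},{"tx":0,"ty":0,"tz":0,"roll":0}]'
cat > m5.py <<'E'
from ana import *
from scipy.optimize import least_squares
f=__import__('sys').argv[1]
snap('wrist',f)
ring(f,.080,.092,(.46,-.12),.035)
z=np.load(f'pics/{f}.npz'); T=extr('wrist',z['p'],z['r']); P=cloud('wrist',z['d'],T)
for lo,hi in ((.105,.12),(.12,.15)):
    q=P[(np.hypot(P[...,0]-z['p'][0],P[...,1]-z['p'][1])<.02)&(P[...,2]>lo)&(P[...,2]<hi)]
    print(len(q),least_squares(lambda c:np.hypot(q[:,0]-c[0],q[:,1]-c[1])-.009,z['p'][:2],loss='soft_l1',f_scale=.001).x.round(4))
q=P[(P[...,2]>.083)&(P[...,2]<.0865)&(np.hypot(P[...,0]-.46,P[...,1]+.12)<.03)]
# outer edge from turret side wall
q=P[(P[...,2]>.045)&(P[...,2]<.08)&(np.hypot(P[...,0]-.46,P[...,1]+.12)<.026)&(np.hypot(P[...,0]-.46,P[...,1]+.12)>.018)]
print('wall',len(q),least_squares(lambda c:np.hypot(q[:,0]-c[0],q[:,1]-c[1])-.022,[.46,-.12],loss='soft_l1',f_scale=.001).x.round(4))
E
python3 m5.py w5
```

```text
t: 7.18
tool_pos: [0.4632, -0.1187, 0.1913]
tool_rot: [-3.141, -0.002, 0.0]
contact_force: [0.1, -0.2, -0.9]
opening: 0.0251
grip_force: 37.9
w5 n 1248 z 0.0851 ctr 0.4615 -0.1191 axes 0.0417 0.0439 px 320.0 193.0 [ 0.4632 -0.1187  0.1913] [-3.1413e+00 -1.6000e-03  1.0000e-04]
107 [ 0.4607 -0.1186]
289 [ 0.4607 -0.1186]
wall 529 [ 0.4611 -0.1195]
```

View pics/w5.png

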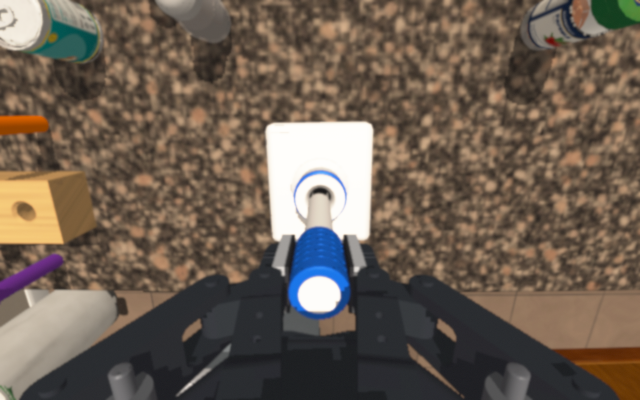

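The tip sits over the mouth, with the bore just showing at (320,190) and an error of about 0.8 mm. Into the taper.

```bash
python3 -m handwheel '[{"tx":0,"ty":0.7,"tz":2,"roll":0},{"tx":0,"ty":0,"tz":4,"roll":0},{"tx":0,"ty":0,"tz":4,"roll":0},{"tx":0,"ty":0,"tz":4,"roll":0},{"tx":0,"ty":0,"tz":3,"roll":0},{"tx":0,"ty":0,"tz":2,"roll":0},{"tx":0,"ty":0,"tz":2,"roll":0},{"tx":0,"ty":0,"tz":0,"roll":0}]'
python3 -m handwheel '[{"tx":0,"ty":0,"tz":1.5,"roll":0},{"tx":0,"ty":0,"tz":1.5,"roll":0},{"tx":0,"ty":0,"tz":1.5,"roll":0},{"tx":0,"ty":0,"tz":0,"roll":0}]'
```

```text
t: 7.9
tool_pos: [0.4629, -0.1201, 0.1697]
tool_rot: [-3.141, 0.0, 0.001]
contact_force: [-0.4, 0.2, -0.3]
opening: 0.025
grip_force: 37.9
t: 8.23
tool_pos: [0.4628, -0.12, 0.1654]
tool_rot: [-3.141, 0.0, 0.002]
contact_force: [-0.4, -0.3, 0.2]
opening: 0.0251
grip_force: 37.9
```

```bash
for i in 1; do python3 -m handwheel '[{"tx":0,"ty":0,"tz":1,"roll":0},{"tx":0,"ty":0,"tz":1,"roll":0},{"tx":0,"ty":0,"tz":1,"roll":0},{"tx":0,"ty":0,"tz":0,"roll":0}]'; done
python3 -m handwheel '[{"tx":0,"ty":0,"tz":1,"roll":0},{"tx":0,"ty":0,"tz":1,"roll":0},{"tx":0,"ty":0,"tz":0,"roll":0}]'
python3 -m handwheel '[{"tx":0,"ty":0,"tz":1,"roll":0},{"tx":0,"ty":0,"tz":1,"roll":0},{"tx":0,"ty":0,"tz":0,"roll":0}]'
```

```text
t: 8.57
tool_pos: [0.4629, -0.1201, 0.1625]
tool_rot: [-3.141, 0.0, 0.001]
contact_force: [-1.9, 0.9, -1.2]
opening: 0.0251
grip_force: 38.0
t: 8.82
tool_pos: [0.4633, -0.1202, 0.1614]
tool_rot: [-3.142, 0.0, -0.0]
contact_force: [-3.3, 1.5, 4.1]
opening: 0.0251
grip_force: 38.5
t: 9.07
tool_pos: [0.4634, -0.1202, 0.1597]
tool_rot: [3.141, -0.0, 0.001]
contact_force: [-4.1, 2.4, 7.0]
opening: 0.0252
grip_force: 38.7
```

The seal is felt at TCP z 0.161, as expected. I trim against the side force and push on.

```bash
python3 -m handwheel '[{"tx":-0.6,"ty":-0.3,"tz":0.7,"roll":0},{"tx":0,"ty":0,"tz":0.7,"roll":0},{"tx":0,"ty":0,"tz":0,"roll":0}]'
python3 -m handwheel '[{"tx":0,"ty":0,"tz":0.7,"roll":0},{"tx":0,"ty":0,"tz":0.7,"roll":0},{"tx":0,"ty":0,"tz":0,"roll":0}]'
python3 -m handwheel '[{"tx":0,"ty":0,"tz":0.7,"roll":0},{"tx":0,"ty":0,"tz":0.7,"roll":0},{"tx":0,"ty":0,"tz":0,"roll":0}]'
```

```text
t: 9.32
tool_pos: [0.4634, -0.1202, 0.1596]
tool_rot: [3.141, -0.0, 0.003]
contact_force: [-4.7, 2.1, 10.6]
opening: 0.0249
grip_force: 39.1
t: 9.57
tool_pos: [0.464, -0.1203, 0.1591]
tool_rot: [3.141, -0.0, 0.005]
contact_force: [-3.7, 2.3, 12.4]
opening: 0.0251
grip_force: 39.2
t: 9.82
tool_pos: [0.4636, -0.1202, 0.1565]
tool_rot: [3.141, -0.0, 0.004]
contact_force: [-3.1, 2.3, 8.6]
opening: 0.0251
grip_force: 38.8
```

Past the peak at 12.4 N. Now I feel for the bottom in small steps.

```bash
python3 -m handwheel '[{"tx":-0.4,"ty":-0.3,"tz":0.7,"roll":0},{"tx":0,"ty":0,"tz":0.7,"roll":0},{"tx":0,"ty":0,"tz":0,"roll":0}]'
python3 -m handwheel '[{"tx":0,"ty":0,"tz":0.7,"roll":0},{"tx":0,"ty":0,"tz":0.7,"roll":0},{"tx":0,"ty":0,"tz":0,"roll":0}]'
python3 -m handwheel '[{"tx":0,"ty":0,"tz":0.7,"roll":0},{"tx":0,"ty":0,"tz":0.7,"roll":0},{"tx":0,"ty":0,"tz":0,"roll":0}]'
```

```text
t: 10.07
tool_pos: [0.4633, -0.12, 0.1547]
tool_rot: [3.14, -0.0, 0.005]
contact_force: [-2.2, 1.9, 6.6]
opening: 0.0253
grip_force: 38.5
t: 10.32
tool_pos: [0.4633, -0.1201, 0.1535]
tool_rot: [3.14, -0.0, 0.005]
contact_force: [-2.1, 1.8, 6.5]
opening: 0.0251
grip_force: 38.7
t: 10.57
tool_pos: [0.4632, -0.12, 0.1517]
tool_rot: [3.14, -0.0, 0.004]
contact_force: [-2.7, 1.2, 5.5]
opening: 0.0253
grip_force: 38.5
```

```bash
python3 -m handwheel '[{"tx":-0.4,"ty":0,"tz":0.7,"roll":0},{"tx":0,"ty":0,"tz":0.7,"roll":0},{"tx":0,"ty":0,"tz":0,"roll":0}]'
python3 -m handwheel '[{"tx":0,"ty":0,"tz":0.7,"roll":0},{"tx":0,"ty":0,"tz":0.7,"roll":0},{"tx":0,"ty":0,"tz":0,"roll":0}]'
python3 -m handwheel '[{"tx":0,"ty":0,"tz":0.7,"roll":0},{"tx":0,"ty":0,"tz":0.7,"roll":0},{"tx":0,"ty":0,"tz":0,"roll":0}]'
```

```text
t: 10.82
tool_pos: [0.4631, -0.1201, 0.1506]
tool_rot: [3.14, -0.0, 0.005]
contact_force: [-1.3, 1.1, 6.3]
opening: 0.0252
grip_force: 38.6
t: 11.07
tool_pos: [0.463, -0.1201, 0.149]
tool_rot: [3.14, -0.0, 0.005]
contact_force: [-1.9, 0.3, 4.8]
opening: 0.0248
grip_force: 38.5
t: 11.32
tool_pos: [0.463, -0.1201, 0.1478]
tool_rot: [3.14, -0.0, 0.005]
contact_force: [-1.1, 1.1, 6.2]
opening: 0.0254
grip_force: 38.6
```

```bash
python3 -m handwheel '[{"tx":0,"ty":0,"tz":0.7,"roll":0},{"tx":0,"ty":0,"tz":0.7,"roll":0},{"tx":0,"ty":0,"tz":0,"roll":0}]'
python3 -m handwheel '[{"tx":0,"ty":0,"tz":0.7,"roll":0},{"tx":0,"ty":0,"tz":0.7,"roll":0},{"tx":0,"ty":0,"tz":0,"roll":0}]'
python3 -m handwheel '[{"tx":0,"ty":0,"tz":0.7,"roll":0},{"tx":0,"ty":0,"tz":0.7,"roll":0},{"tx":0,"ty":0,"tz":0,"roll":0}]'
```

```text
t: 11.57
tool_pos: [0.463, -0.1201, 0.1462]
tool_rot: [3.14, -0.0, 0.005]
contact_force: [-1.1, 0.7, 4.8]
opening: 0.0252
grip_force: 38.5
t: 11.82
tool_pos: [0.4629, -0.12, 0.1447]
tool_rot: [3.14, -0.0, 0.005]
contact_force: [-0.6, 1.9, 5.1]
opening: 0.0251
grip_force: 38.5
t: 12.07
tool_pos: [0.4631, -0.1201, 0.1437]
tool_rot: [3.14, -0.0, 0.005]
contact_force: [-3.1, 0.3, 7.3]
opening: 0.0251
grip_force: 38.7
```

```bash
python3 -m handwheel '[{"tx":0,"ty":0,"tz":0.7,"roll":0},{"tx":0,"ty":0,"tz":0.7,"roll":0},{"tx":0,"ty":0,"tz":0,"roll":0}]'
python3 -m handwheel '[{"tx":0,"ty":0,"tz":0.7,"roll":0},{"tx":0,"ty":0,"tz":0.7,"roll":0},{"tx":0,"ty":0,"tz":0,"roll":0}]'
```

```text
t: 12.32
tool_pos: [0.463, -0.1201, 0.142]
tool_rot: [3.14, -0.0, 0.005]
contact_force: [-2.7, 1.8, 6.3]
opening: 0.0248
grip_force: 38.5
t: 12.57
tool_pos: [0.463, -0.1201, 0.1407]
tool_rot: [3.14, -0.0, 0.005]
contact_force: [-2.3, 0.8, 6.0]
opening: 0.0249
grip_force: 38.6
```

```bash
python3 -m handwheel '[{"tx":0,"ty":0,"tz":0.7,"roll":0},{"tx":0,"ty":0,"tz":0.7,"roll":0},{"tx":0,"ty":0,"tz":0,"roll":0}]'
python3 -m handwheel '[{"tx":0,"ty":0,"tz":0.7,"roll":0},{"tx":0,"ty":0,"tz":0.7,"roll":0},{"tx":0,"ty":0,"tz":0,"roll":0}]'
```

```text
t: 12.82
tool_pos: [0.4629, -0.1201, 0.1392]
tool_rot: [3.14, -0.0, 0.005]
contact_force: [-2.6, 0.5, 4.8]
opening: 0.0252
grip_force: 38.4
t: 13.07
tool_pos: [0.463, -0.1201, 0.138]
tool_rot: [3.14, -0.0, 0.005]
contact_force: [-1.5, 2.2, 6.5]
opening: 0.0255
grip_force: 38.8
```

```bash
python3 -m handwheel '[{"tx":0,"ty":0,"tz":0.7,"roll":0},{"tx":0,"ty":0,"tz":0.7,"roll":0},{"tx":0,"ty":0,"tz":0,"roll":0}]'
python3 -m handwheel '[{"tx":0,"ty":0,"tz":0.7,"roll":0},{"tx":0,"ty":0,"tz":0.7,"roll":0},{"tx":0,"ty":0,"tz":0,"roll":0}]'
```

```text
t: 13.32
tool_pos: [0.4633, -0.1201, 0.1376]
tool_rot: [3.14, -0.0, 0.006]
contact_force: [-3.1, 3.1, 11.6]
opening: 0.0249
grip_force: 39.2
t: 13.57
tool_pos: [0.4636, -0.1202, 0.1373]
tool_rot: [3.14, -0.0, 0.006]
contact_force: [-5.7, 3.3, 15.9]
opening: 0.0255
grip_force: 39.6
```

The bottom is felt: the force rose from 5.5 to 15.9 N, so about 10 N on the buffer. Hold briefly, then release.

```bash
python3 -m handwheel '[{"tx":-0.5,"ty":-0.3,"tz":0,"roll":0},{"tx":0,"ty":0,"tz":0,"roll":0},{"tx":0,"ty":0,"tz":0,"roll":0}]'
python3 -m handwheel '[{"tx":0,"ty":0,"tz":0,"roll":0},{"tx":0,"ty":0,"tz":0,"roll":0},{"tx":0,"ty":0,"tz":0,"roll":0},{"tx":0,"ty":0,"tz":0,"roll":0},{"tx":0,"ty":0,"tz":0,"roll":0}]' 50
python3 - <<'E'
from ana import *
o=snap('wrist','w6')[2]
ring('w6',.15,.19,(.4605,-.1195),.02)
z=np.load('pics/w6.npz'); P=cloud('wrist',z['d'],extr('wrist',z['p'],z['r']))
q=P[(np.hypot(P[...,0]-.46,P[...,1]+.1195)<.008)]; print(np.percentile(q[:,2],[50,90]))
print(o['contact_force'])
E
```

```text
t: 13.82
tool_pos: [0.4633, -0.1201, 0.1372]
tool_rot: [3.14, -0.0, 0.008]
contact_force: [-4.6, 2.4, 14.7]
opening: 0.0244
grip_force: 39.4
t: 14.23
tool_pos: [0.4611, -0.1193, 0.133]
tool_rot: [-3.141, 0.0, 0.001]
contact_force: [0.1, 0.1, -0.4]
opening: 0.0504
grip_force: 0.0
w6 n 4401 z 0.1766 ctr 0.4660 -0.1202 axes 0.0251 0.0381 px 320.0 283.0 [ 0.4611 -0.1193  0.133 ] [-3.1414e+00  5.0000e-04  8.0000e-04]
[0.17748871 0.17817796]
[ 0.06126153  0.12836077 -0.37755026]
```

Released; the tube top is at 0.177, so the tip is about 37 mm below the mouth. Retract straight up and check.

```bash
python3 -m handwheel '[{"tx":0,"ty":0,"tz":-3,"roll":0},{"tx":0,"ty":0,"tz":-7,"roll":0},{"tx":0,"ty":0,"tz":-10,"roll":0},{"tx":0,"ty":0,"tz":-15,"roll":0},{"tx":0,"ty":0,"tz":-15,"roll":0},{"tx":0,"ty":0,"tz":-20,"roll":0},{"tx":0,"ty":0,"tz":-20,"roll":0},{"tx":0,"ty":0,"tz":-20,"roll":0},{"tx":0,"ty":0,"tz":-10,"roll":0},{"tx":0,"ty":0,"tz":0,"roll":0},{"tx":0,"ty":0,"tz":0,"roll":0}]'
python3 - <<'E'
from ana import *
from scipy.optimize import least_squares
snap('wrist','w7'); ring('w7',.165,.19,(.4605,-.1195),.02)
z=np.load('pics/w7.npz'); P=cloud('wrist',z['d'],extr('wrist',z['p'],z['r']))
for lo in (.09,.105,.12):
    q=P[(np.hypot(P[...,0]-.46,P[...,1]+.12)<.02)&(P[...,2]>lo)&(P[...,2]<lo+.012)]
    if len(q)>5: print(lo,len(q),least_squares(lambda c:np.hypot(q[:,0]-c[0],q[:,1]-c[1])-.009,[.46,-.12],loss='soft_l1',f_scale=.001).x.round(4))
E
```

```text
t: 15.2
tool_pos: [0.4615, -0.1194, 0.2542]
tool_rot: [3.141, -0.0, 0.002]
contact_force: [0.1, 0.5, 0.2]
opening: 0.0502
grip_force: 0.0
w7 n 872 z 0.1769 ctr 0.4622 -0.1198 axes 0.0252 0.0275 px 319.0 203.0 [ 0.4615 -0.1194  0.2542] [ 3.141e+00 -3.000e-04  2.100e-03]
0.09 34 [ 0.46   -0.1195]
0.105 20 [ 0.4602 -0.1196]
```

View pics/w7.png

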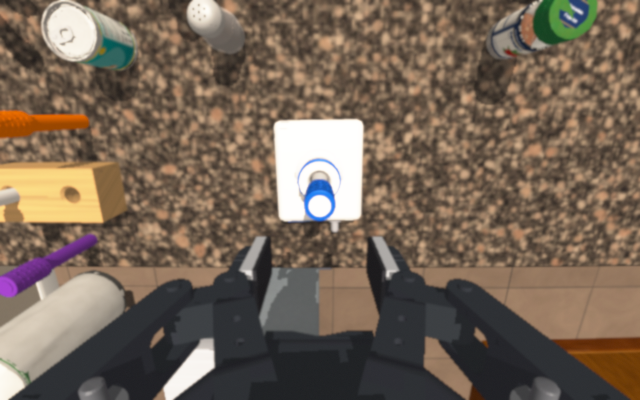

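The tube stands upright in the collet with its cap at (319,203), about 0.03 rad of tilt, still at its pressed height. The fingers are clear and the bystanders haven't moved. Handing in.

```bash
python3 -c "
from station import ctrl
print(ctrl.finish_job())"
```

```text
the job is handed in; nothing more can be done
None
```

The blue tube is in the collet past the seal, pressed on the bottom of the bore with about 10 N (tip about 37 mm below the mouth) and released, and the job is handed in; the hand-in returned no verdict.

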